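Put three freshly watered cactus pots back into their own saucers

ROBOT

A 6-joint arm with a two-finger parallel gripper is mounted at the origin on the work surface. World frame = base frame: x ahead of the robot, y to its left, z up, the work surface at z = 0. Lengths are in m, angles in degrees, forces in N, time in s.
With the tool pointing down it reaches from about 0.4 to 0.825 m from the base axis. Payload 7 kg.
Tool frame: the origin (TCP) lies on the centre line of the jaws, within the pads' length; the fingertips stand 8 mm ahead of it and the grasp point (between the pads) lies 11 mm behind it; z points along the fingers, y is the line along which they close (so a half turn about z gives the same grasp; the last joint's range is limited). The gripper opens to 88 mm and grips with 3 to 60 N. Pads are 19 mm wide; open, the fingers measure 130 mm over their backs; the gripper's body (78 mm by 193 mm) begins 47 mm behind the grasp point.
Start: joints at [93.283, 20.546, 0.682, 0, -70.136, -16.507], TCP at [0.154, 0.657, 0.235] pointing down, gripper open.
Joint ranges: [-176.03, 176.03], [-82.01, 121.73], [-58.28, 71.71], [-173.87, 95.51], [-174.79, -0.11], [-173.66, 173.66]. Speed limits (degrees/s): [136.94, 136.94, 172.46, 180, 180, 180].

INTERFACE

Orientations are given as [roll, pitch, yaw] about the fixed x, y, z axes, in that order (R = Rz(yaw) Ry(pitch) Rx(roll)).
In Python, from plant import r gives the robot as it stands.
- The arm moves only by the tool carry_out, never from a script. Its argument "targets" is a list of rows, each a list of 6 numbers: the shift along the tool's x, y, z scaled (see below), then the turn, a rotation vector about the tool's x, y, z scaled (see below). A call has 1 to 5 rows; each row shifts and turns the commanded pose from where the row before left it, along the tool's axes as they then stand; what a row does not reach is not made up. The controller multiplies each number of a shift by 0.5 m and each number of a turn by 60 degrees. A row lasts 1/8 s, in which the tool goes at most 62.5 mm and 10.7 degrees, less where a joint would pass 70% of its speed; a pose out of reach is approached as far as the arm can. A call with a number of a shift or a turn outside -1 to 1 is refused whole. A call with a gripper value outside its range is refused whole. "hand" is the opening, from 0 (shut) to 1 (fully open), set as the call begins (left out, the last holds). The fingers move at their own pace and stop on an object; "squeeze" is the grip in N (left out, the last holds). Time passes only in rows, so rows that do not move let the fingers close. It gives the time, the measured TCP pose, the force, the opening and the grip force at its end, in the units of the state.
- r.get_state(): the state, without advancing time (a new reading comes with each control period).
- r.capture(name): name is "scene" or "top"; returns the picture (480x640x3 uint8, red, green, blue); there is no depth.
- r.camera_info(name): a dict with "K" (3x3 intrinsics, pixels), "distortion" ([k1, k2, p1, p2, k3] as OpenCV has them; the pictures are not rectified), "eye" and "attitude" of the camera in the world. Camera axes: x right, y down, z forward; pixel columns grow to the right and rows downward; lengths in m; the calibration is good to about 2 mm. A picture is of the moment at which its call begins. camera_info takes no time and is no camera call.
- r.close_job(): hands the job in; it is judged then, once.
The state is a dict: "time_s": time; "joints": joint angles; "qd": joint speeds; "joint_torque": joint torques, N m; "tcp_pos": TCP position; "eef_rot": TCP orientation; "contact_force": force on the tool from outside, world axes, zero at the start; "moment": the same for the moment, N m; "gripper_width": finger opening in m; "gripper_force": force on a finger pad.
Only numpy, scipy, OpenCV 4.12 (cv2) and the standard library are available. Lean on these libraries where they do the work, as an engineer would, in place of code of your own. Each camera call takes 0.05 s, during which the arm holds its last target. There are 200 camera calls.

TASK

After watering, the three little plant pots were put back in each other's saucers: put every pot into the saucer of its own colour, standing upright and flat on the saucer's floor, and park one on the cork mat while you change the others over. The pots are wet, so never stand one on the bare wood of the desk; keep it upright so that no soil spills, and set it down gently rather than dropping it. Leave the candle and the mister where they are.

Things in the scene. Friction and masses are not known exactly. Their poses are not given: they have to be found in the camera images.
- pot_terracotta: Loose orange-brown clay pot with a small three-armed column cactus; 0.15 to 0.31 kg. Origin: centre of its underside, z up. Grip its upright round collar, 64 mm diameter, 41 to 58 mm above the underside (58 = rim). It tapers to 44 mm at the underside. Plant within 26 mm of the axis, top 95 mm above the underside. Starts in a saucer of another colour.
- pot_white: Loose white pot with a green rosette of pointed leaves; 0.15 to 0.31 kg. Origin: centre of its underside, z up. Grip its upright round collar, 62 mm diameter, 32 to 58 mm above the underside (58 = rim). It tapers to 46 mm at the underside. Plant within 26 mm of the axis, top 90 mm above the underside. Starts in a saucer of another colour.
- pot_blue: Loose dark blue pot with a yellow-green ball cactus, pink flower on top; 0.15 to 0.31 kg. Origin: centre of its underside, z up. Grip its upright round collar, 62 mm diameter, 38 to 58 mm above the underside (58 = rim). It tapers to 44 mm at the underside. Plant within 26 mm of the axis, top 97 mm above the underside. Starts in a saucer of another colour.
- saucer_terracotta: Unglazed orange-brown round saucer that stands fast on the desk: 94 mm across and 14 mm high at its rim, wall 4 mm, flat inner floor about 74 mm across, 5 mm above its underside. Origin: centre of its underside, on the desk top, z up. At the start one of the pots (not its own) stands in it.
- saucer_white: Glossy white round saucer that stands fast on the desk: 94 mm across and 14 mm high at its rim, wall 4 mm, flat inner floor about 74 mm across, 5 mm above its underside. Origin: centre of its underside, on the desk top, z up. At the start one of the pots (not its own) stands in it.
- saucer_blue: Dark blue glazed round saucer that stands fast on the desk: 94 mm across and 14 mm high at its rim, wall 4 mm, flat inner floor about 74 mm across, 5 mm above its underside. Origin: centre of its underside, on the desk top, z up. At the start one of the pots (not its own) stands in it.
- cork_mat: Square cork mat, 110 x 110 mm, 8 mm thick, fixed flat on the desk; the only free place for a pot. Origin: centre of its underside, on the desk top; x and y along its sides.
- candle: Loose peach bubble candle (a cube of wax balls), 60 x 60 mm, 60 mm high with a short wick to 66 mm, 0.2 kg. A bystander among the pots. Origin: centre of its underside, axes along its sides.
- mister: Loose amber glass plant mister with a black spray head, 56 mm diameter, 143 mm high, 0.35 kg. A bystander to the right of the pots. Origin: centre of its underside; the nozzle points along its -x.

How it is judged (in metres and radians):
On the way:
1. one of the pots stands released and upright on the cork mat (((horizontal distance between pot_terracotta and cork_mat below 0.045 m and z of pot_terracotta in the frame of cork_mat between 0.005 and 0.012 m and angle between pot_terracotta's own z axis and vertical below 0.1 rad and contact force between pot_terracotta and the fingers below 0.1 N) or (horizontal distance between pot_white and cork_mat below 0.045 m and z of pot_white in the frame of cork_mat between 0.005 and 0.012 m and angle between pot_white's own z axis and vertical below 0.1 rad and contact force between pot_white and the fingers below 0.1 N) or (horizontal distance between pot_blue and cork_mat below 0.045 m and z of pot_blue in the frame of cork_mat between 0.005 and 0.012 m and angle between pot_blue's own z axis and vertical below 0.1 rad and contact force between pot_blue and the fingers below 0.1 N))), for 0.2 s.
At the end, for the whole second after the job is handed in: Each pot stands released and at rest in the saucer of its own colour: centre within 14 mm of the saucer's centre, underside on the saucer's floor (2 to 8.5 mm above the saucer's underside), within 0.08 rad of upright; the candle and the mister stand upright within 20 mm of where they were (horizontal distance between pot_terracotta and saucer_terracotta below 0.014 m and z of pot_terracotta in the frame of saucer_terracotta between 0.002 and 0.0085 m and angle between each of pot_terracotta, pot_white, pot_blue's own z axis and vertical below 0.08 rad and linear speed of each of pot_terracotta, pot_white, pot_blue below 0.02 m/s and contact force between each of pot_terracotta, pot_white, pot_blue and the fingers below 0.1 N and horizontal distance between pot_white and saucer_white below 0.014 m and z of pot_white in the frame of saucer_white between 0.002 and 0.0085 m and horizontal distance between pot_blue and saucer_blue below 0.014 m and z of pot_blue in the frame of saucer_blue between 0.002 and 0.0085 m and distance of each of candle, mister from where it was at the start of the episode below 0.02 m and angle between each of candle, mister's own z axis and vertical below 0.1 rad); the robot touches nothing.
It fails at once if a wet pot is set on the bare desk top (its underside lower than 2.5 mm; saucer floors are at 5 mm, the mat at 8 mm) (height (world z) of any of pot_terracotta, pot_white, pot_blue below 0.0025 m).
It fails at once if a pot is tipped by more than 0.6 rad, so that soil spills (angle between any of pot_terracotta, pot_white, pot_blue's own z axis and vertical above 0.6 rad).
It fails at once if a pot falls free of the fingers at over 0.6 m/s (a drop of about 20 mm or more) ((linear speed of pot_terracotta above 0.6 m/s and contact force between pot_terracotta and the fingers below 0.1 N) or (linear speed of pot_white above 0.6 m/s and contact force between pot_white and the fingers below 0.1 N) or (linear speed of pot_blue above 0.6 m/s and contact force between pot_blue and the fingers below 0.1 N)).
It fails at once if a pot is slammed or pressed down: more than 60 N between it and a saucer or the mat (contact force between any of pot_terracotta, pot_white, pot_blue and saucer_terracotta above 60 N or contact force between any of pot_terracotta, pot_white, pot_blue and saucer_white above 60 N or contact force between any of pot_terracotta, pot_white, pot_blue and saucer_blue above 60 N or contact force between any of pot_terracotta, pot_white, pot_blue and cork_mat above 60 N).
It fails at once if the candle or the mister is pushed more than 30 mm from its place or tipped (distance of any of candle, mister from where it was at the start of the episode above 0.03 m or angle between any of candle, mister's own z axis and vertical above 0.4 rad).
It also fails if it takes over 102 s, if anything falls off the work surface, if the arm or the gripper's body presses on something with over 40 N, if the wrist force passes 120 N, or if a joint passes its speed limit or range.

## Working session

There is one attempt and no reset: what is moved stays moved. The work goes in short steps, Python scripts to look and compute and a tool call to move; the robot and the scene stay as the last step left them, time stands still between calls to the robot, and variables do not carry over. Pictures are saved under pics/ and viewed, at most 14 in all, crops included, and the job is handed in when it is done.

Besides the shell and the picture viewer there is one more tool, called after "Call:" as a command line: name --pt "numbers of a row" for each row, then --argument value for the rest. carry_out: Moves the arm, as the interface text tells. Its arguments: {"type":"object","properties":{"targets":{"type":"array","items":{"type":"array","items":{"type":"number","minimum":-1,"maximum":1}}},"hand":{"type":"number"},"squeeze":{"type":"number"}},"required":["targets"]}

```bash
mkdir -p pics; python3 - <<'E'
from plant import r
import cv2
for n in("scene","top"):
    cv2.imwrite(f"pics/{n}0.png",r.capture(n)[:,:,::-1]); print(r.camera_info(n))
print(r.get_state())
E
```

```text
{'K': array([[607.8137767 ,   0.        , 316.64166269],
       [  0.        , 607.8137767 , 242.11141677],
       [  0.        ,   0.        ,   1.        ]]), 'distortion': array([0.03769156, 0.        , 0.        , 0.        , 0.        ]), 'eye': array([ 1.13787918, -0.15420804,  1.05340989]), 'attitude': array([-151.17792201,   -0.49294819,   81.5090399 ])}
{'K': array([[576.38677652,   0.        , 315.90048422],
       [  0.        , 576.38677652, 237.00864277],
       [  0.        ,   0.        ,   1.        ]]), 'distortion': array([-0.05742755,  0.        ,  0.        ,  0.        ,  0.        ]), 'eye': array([ 0.43327298, -0.05888618,  1.24435269]), 'attitude': array([-174.61025473,    0.32446499,  -91.56064676])}
{'time_s': 0.1, 'joints': array([ 9.32831741e+01,  2.05906299e+01,  6.39586163e-01, -1.83311723e-02,
       -7.01351300e+01, -1.65078551e+01]), 'qd': array([ 0.10777409, -0.07701368,  0.10606756, -0.03498256, -0.01028146,
        0.08492522]), 'joint_torque': array([-9.85500301e-04, -5.84164739e+01,  2.93755335e+01,  7.01549470e+00,
        1.01905144e-02, -5.37869209e-05]), 'tcp_pos': array([0.15433266, 0.65669178, 0.23368153]), 'eef_rot': array([ 1.79912481e+02, -7.96549396e-03, -1.32309169e+01]), 'contact_force': array([-0.26705051,  0.69554242,  0.24414121]), 'moment': array([-0.01381885,  0.07023645,  0.00844448]), 'gripper_force': 0.0, 'gripper_width': 0.08737610846178503}
```

View pics/scene0.png

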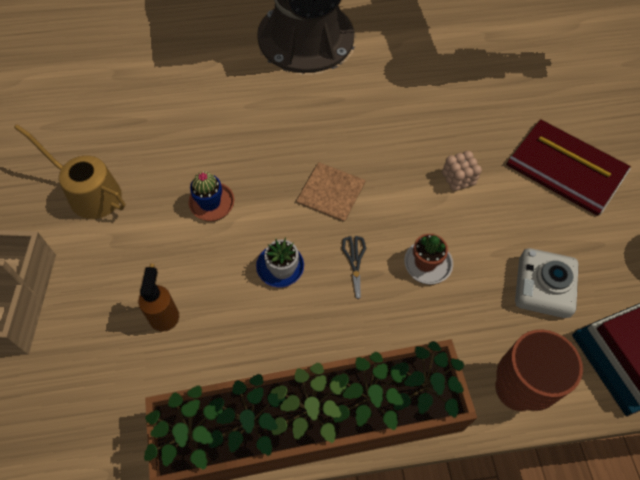

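View pics/top0.png

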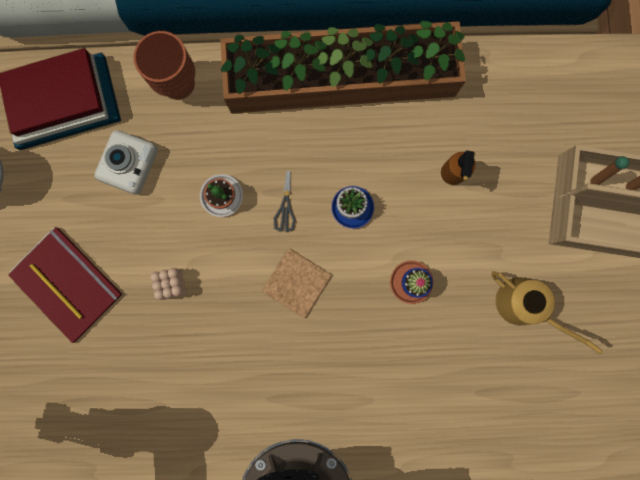

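The top view shows three pots:
- Terracotta in the white saucer, near (221,195).
- White in the blue saucer, near (352,207).
- Blue in the terracotta saucer, near (412,282).

The mat is at (298,282), the candle at (167,284) and the mister at (455,170). Next I measure them with colour masks.

```bash
cat > h.py <<'E'
import numpy as np, cv2
from scipy.spatial.transform import Rotation as R
from scipy.optimize import least_squares
from plant import r
def cast(n,px,z):
    c=r.camera_info(n); u=cv2.undistortPoints(np.float64(px).reshape(-1,1,2),c["K"],c["distortion"])[:,0]
    d=np.c_[u,np.ones(len(u))]@R.from_euler("xyz",c["attitude"],degrees=True).as_matrix().T
    e=c["eye"]; return (e+d*((z-e[2])/d[:,2])[:,None])[:,:2]
def circ(p,rad=None):
    c0=p.mean(0)
    f=lambda q: np.hypot(*(p-q[:2]).T)-(rad or q[2])
    s=least_squares(f,[*c0,rad or .04],loss="soft_l1",f_scale=.0015)
    return s.x, np.abs(f(s.x)).mean()
E
python3 - <<'E'
from h import *
rows=[]
boxes={"top":{"wh":(221,195),"bl":(352,207),"te":(410,282),"mat":(298,282)},"scene":{"wh":(429,260),"bl":(280,262),"te":(210,198),"mat":(331,191)}}
for n in boxes:
    im=cv2.imread(f"pics/{n}0.png"); hsv=cv2.cvtColor(im,cv2.COLOR_BGR2HSV)
    H,S,V=cv2.split(hsv)
    m={"wh":(S<75)&(V>90),"bl":(H>100)&(H<135)&(S>120)&(V>35),"te":((H<11)|(H>172))&(S>110)&(V>60)}
    tiles=[]
    for k,(u,v) in boxes[n].items():
        a=34; sl=np.s_[v-a:v+a,u-a:u+a]; t=im[sl].copy()
        if k!="mat":
            mm=m[k][sl].astype(np.uint8)
            cs,_=cv2.findContours(mm,cv2.RETR_EXTERNAL,cv2.CHAIN_APPROX_NONE)
            c=np.vstack([c for c in cs if len(c)>25]); hull=cv2.convexHull(c)[:,0]
            p=cast(n,hull+[u-a,v-a],.014); x,e=circ(p,.047); x2,e2=circ(p)
            print(n,k,x[:2].round(4),round(e,4),x2.round(4))
            t[mm>0]=(t[mm>0]//2+np.array([0,127,0],np.uint8))
            tiles.append(np.hstack([im[sl],t]))
        else: tiles.append(np.hstack([t,t])); print(n,k,cast(n,[(u,v)],.008))
    rows.append(np.vstack([np.hstack(tiles[:2]),np.hstack(tiles[2:])]))
cv2.imwrite("pics/crops.png",cv2.resize(np.hstack(rows),(800,400),interpolation=cv2.INTER_CUBIC)[:, :])
cands={"candle":("top",(167,284),.06),"mister":("top",(455,170),.07),"can":("top",(525,302),.1)}
for k,(n,p,z) in cands.items(): print(k,cast(n,[p],z))
E
```

```text
top wh [0.6466 0.1482] 0.0004 [0.6466 0.1482 0.0474]
top bl [ 0.6151 -0.1356] 0.0025 [ 0.6128 -0.1358  0.0441]
top te [ 0.4479 -0.2565] 0.0019 [ 0.4482 -0.2559  0.045 ]
top mat [[ 0.45445704 -0.01413645]]
scene wh [0.6461 0.1442] 0.0006 [0.6472 0.1449 0.046 ]
scene bl [ 0.6101 -0.1373] 0.0022 [ 0.6129 -0.1383  0.044 ]
scene te [ 0.4477 -0.2589] 0.0013 [ 0.4486 -0.2582  0.0455]
scene mat [[ 0.45570913 -0.01338988]]
candle [[0.45648332 0.25402741]]
mister [[ 0.67580854 -0.34759188]]
can [[ 0.40026523 -0.46688517]]
```

View pics/crops.png

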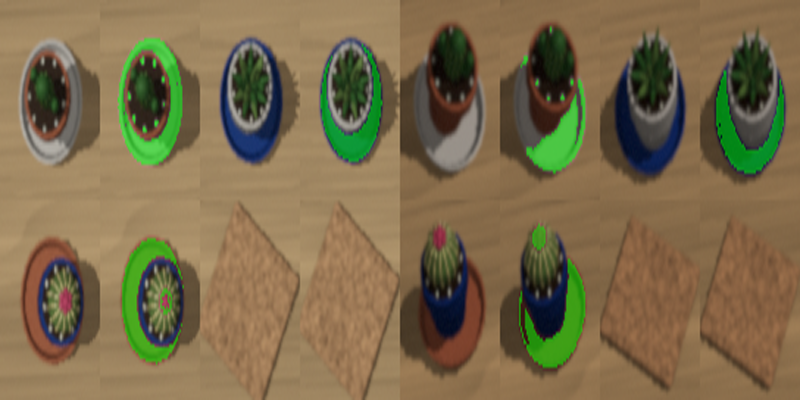

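The masks fit: saucers are white (0.6465, 0.147), blue (0.613, -0.137) and terracotta (0.448, -0.2575), with the mat at (0.455, -0.014). Next are the pot rims, from the top view.

```bash
python3 - <<'E'
from h import *
im=cv2.imread("pics/top0.png"); H,S,V=cv2.split(cv2.cvtColor(im,cv2.COLOR_BGR2HSV))
m={"te":(((H<11)|(H>172))&(S>100)&(V>50),(221,195),.032),"wh":((S<90)&(V>75),(352,203),.031),"bl":((H>105)&(H<140)&(S>100)&(V>25),(417,282),.031)}
for k,(q,(u,v),rad) in m.items():
    a=24; mm=q[v-a:v+a,u-a:u+a].astype(np.uint8)
    cs,_=cv2.findContours(mm,cv2.RETR_EXTERNAL,cv2.CHAIN_APPROX_NONE)
    hull=cv2.convexHull(np.vstack([c for c in cs if len(c)>12]))[:,0]
    p=cast("top",hull+[u-a,v-a],.063); x,e=circ(p,rad); print(k,x[:2].round(4),round(e,4),circ(p)[0].round(4))
E
```

```text
te [0.6424 0.144 ] 0.0007 [0.6424 0.144  0.0315]
wh [ 0.6159 -0.1324] 0.0144 [ 0.606  -0.1321  0.046 ]
bl [ 0.4458 -0.2595] 0.0006 [ 0.4459 -0.2593  0.0304]
```

Call:
carry_out --pt "0 0 0 0 0 0" --hand 1 --squeeze 20

```text
time_s: 0.22
tcp_pos: [0.1543, 0.6569, 0.2341]
eef_rot: [180.0, -0.0, -13.2]
contact_force: [-0.7, 0.0, 0.6]
gripper_width: 0.0877
gripper_force: 0.0
```

Call:
carry_out --pt "0 0 0 0 0 -0.11" --pt "0 0 0 0 0 -0.11" --pt "0.08 0.085 0 0 0 0" --pt "0.08 0.085 0 0 0 0" --pt "0.08 0.085 0 0 0 0"

```text
time_s: 0.85
tcp_pos: [0.2752, 0.5281, 0.2344]
eef_rot: [180.0, -0.0, 0.0]
contact_force: [-0.0, 0.8, 0.7]
gripper_width: 0.088
gripper_force: 0.0
```

```bash
python3 - <<'E'
from h import *
im=cv2.imread("pics/top0.png"); H,S,V=cv2.split(cv2.cvtColor(im,cv2.COLOR_BGR2HSV))
u,v,a=352,204,21
for st,vt in((60,90),(70,110),(80,130),(60,130)):
    mm=((S<st)&(V>vt))[v-a:v+a,u-a:u+a].astype(np.uint8)
    nn,lab,stt,_=cv2.connectedComponentsWithStats(mm); k=1+stt[1:,4].argmax()
    hull=cv2.convexHull(np.argwhere(lab==k)[:,::-1].astype(np.int32))[:,0]
    p=cast("top",hull+[u-a,v-a],.063); x,e=circ(p,.031); print(stt[k],x[:2].round(4),round(e,4),circ(p)[0].round(4))
E
```

```text
[  0   3  36  39 347] [ 0.616  -0.1275] 0.0072 [ 0.6113 -0.1238  0.0377]
[  6   3  28  31 215] [ 0.6165 -0.1296] 0.0012 [ 0.6169 -0.1294  0.0318]
[ 6  8 22 26 96] [ 0.6161 -0.1313] 0.0008 [ 0.615  -0.1295  0.0294]
[ 6  8 22 26 96] [ 0.6161 -0.1313] 0.0008 [ 0.615  -0.1295  0.0294]
```

Call:
carry_out --pt "0.08 0.085 0 0 0 0" --pt "0.08 0.085 0 0 0 0" --pt "0.08 0.085 0 0 0 0" --pt "0.08 0.085 0 0 0 0" --pt "0.08 0.085 0 0 0 0"

```text
time_s: 1.48
tcp_pos: [0.4753, 0.3154, 0.2348]
eef_rot: [-180.0, -0.0, -0.0]
contact_force: [0.4, 1.1, -0.4]
gripper_width: 0.0875
gripper_force: 0.0
```

Call:
carry_out --pt "0.084 0.086 0 0 0 0" --pt "0.084 0.086 0 0 0 0" --pt "0.084 0.086 0 0 0 0" --pt "0.082 0.085 0 0 0 0" --pt "0 0 0 0 0 0"

```text
time_s: 2.1
tcp_pos: [0.6431, 0.1419, 0.2333]
eef_rot: [179.9, 0.1, -0.3]
contact_force: [-0.8, 0.7, -0.7]
gripper_width: 0.0875
gripper_force: 0.0
```

Call:
carry_out --pt "0 -0.004 0.1 0 0 0" --pt "0 0 0.1 0 0 0" --pt "0 0 0.08 0 0 0" --pt "0 0 0.06 0 0 0" --pt "0 0 0.036 0 0 0"

```text
time_s: 2.72
tcp_pos: [0.6402, 0.1476, 0.0449]
eef_rot: [180.0, 0.1, 0.0]
contact_force: [-0.3, -0.3, 0.7]
gripper_width: 0.0873
gripper_force: 0.0
```

Call:
carry_out --pt "0 0 0 0 0 0" --pt "0 0 0 0 0 0" --pt "0 0 0 0 0 0" --pt "0 0 0 0 0 0" --pt "0 0 0 0 0 0" --hand 0 --squeeze 20

```text
time_s: 3.35
tcp_pos: [0.6422, 0.1473, 0.0483]
eef_rot: [-180.0, -0.1, -0.0]
contact_force: [-0.4, -3.4, 6.8]
gripper_width: 0.0633
gripper_force: 20.0
```

Call:
carry_out --pt "0 0 -0.01 0 0 0" --pt "0 0 -0.02 0 0 0" --pt "0 0 -0.04 0 0 0" --pt "0 0 -0.04 0 0 0" --pt "0 0 0 0 0 0"

```text
time_s: 3.98
tcp_pos: [0.6422, 0.1481, 0.1035]
eef_rot: [-179.9, -0.2, -0.0]
contact_force: [-0.3, 0.6, -2.1]
gripper_width: 0.0634
gripper_force: 20.0
```

```bash
python3 - <<'E'
from h import *
s=r.get_state(); print(s["tcp_pos"],s["contact_force"],s["moment"],s["gripper_width"],s["gripper_force"])
im=r.capture("scene")[:,:,::-1]; cv2.imwrite("pics/a.png",cv2.resize(im[130:330,330:530],(600,600)))
E
```

```text
[0.64222937 0.14806941 0.10352863] [-0.29929583  0.56403794 -2.14015102] [-0.0349056  -0.0403244  -0.07157527] 0.06337393753823803 19.99966211387573
```

View pics/a.png

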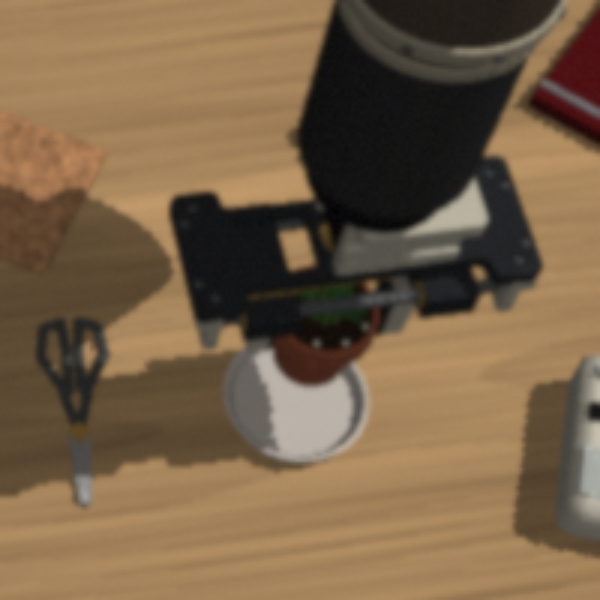

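The terracotta pot is held level above the white saucer, with a weight of about 2 N. I carry it to the mat.

Call:
carry_out --pt "-0.03 0.025 0 0 0 0" --pt "-0.06 0.05 0 0 0 0" --pt "-0.07 0.06 0 0 0 0" --pt "-0.07 0.06 0 0 0 0" --pt "-0.07 0.06 0 0 0 0"

```text
time_s: 4.65
tcp_pos: [0.4892, 0.0189, 0.1005]
eef_rot: [180.0, 0.1, -0.0]
contact_force: [0.4, 0.3, -2.6]
gripper_width: 0.063
gripper_force: 20.0
```

Call:
carry_out --pt "-0.05 0.045 0 0 0 0" --pt "-0.024 0.024 0 0 0 0" --pt "0 0 0.03 0 0 0" --pt "0 0 0.03 0 0 0" --pt "0 0 0 0 0 0"

```text
time_s: 5.28
tcp_pos: [0.4535, -0.0147, 0.0704]
eef_rot: [179.9, 0.1, -0.0]
contact_force: [0.0, -0.3, -2.8]
gripper_width: 0.0632
gripper_force: 20.0
```

Call:
carry_out --pt "0 0 0.015 0 0 0" --pt "0 0 0.01 0 0 0" --pt "0 0 0.006 0 0 0" --pt "0 0 0 0 0 0" --pt "0 0 0 0 0 0"

```text
time_s: 5.9
tcp_pos: [0.4543, -0.0145, 0.0562]
eef_rot: [-180.0, -0.0, -0.0]
contact_force: [-0.0, 0.5, -2.5]
gripper_width: 0.0632
gripper_force: 20.0
```

Call:
carry_out --pt "0 0 0.003 0 0 0" --pt "0 0 0 0 0 0"

```text
time_s: 6.15
tcp_pos: [0.4541, -0.0145, 0.0546]
eef_rot: [-180.0, -0.0, -0.0]
contact_force: [0.1, 1.3, -3.3]
gripper_width: 0.0632
gripper_force: 20.0
```

Call:
carry_out --pt "0 0 0.003 0 0 0" --pt "0 0 0 0 0 0"

```text
time_s: 6.4
tcp_pos: [0.454, -0.0146, 0.0529]
eef_rot: [180.0, 0.0, -0.0]
contact_force: [-0.1, 0.7, -2.8]
gripper_width: 0.0633
gripper_force: 20.0
```

Call:
carry_out --pt "0 0 0.003 0 0 0" --pt "0 0 0 0 0 0"

```text
time_s: 6.65
tcp_pos: [0.454, -0.0146, 0.0514]
eef_rot: [180.0, 0.0, -0.0]
contact_force: [0.4, -0.4, -3.2]
gripper_width: 0.0633
gripper_force: 20.0
```

Call:
carry_out --pt "0 0 0.002 0 0 0" --pt "0 0 0 0 0 0"

```text
time_s: 6.9
tcp_pos: [0.4544, -0.0146, 0.0512]
eef_rot: [180.0, -0.0, 0.0]
contact_force: [-2.6, -0.3, 6.9]
gripper_width: 0.063
gripper_force: 20.0
```

Call:
carry_out --pt "0 0 0 0 0 0" --pt "0 0 0 0 0 0" --pt "0 0 0 0 0 0" --pt "0 0 0 0 0 0" --pt "0 0 0 0 0 0" --hand 1

```text
time_s: 7.52
tcp_pos: [0.4541, -0.0146, 0.0505]
eef_rot: [180.0, 0.0, -0.0]
contact_force: [0.6, -0.2, 0.3]
gripper_width: 0.0877
gripper_force: 0.0
```

Call:
carry_out --pt "0 0 -0.03 0 0 0" --pt "0 0 -0.06 0 0 0" --pt "0 0 -0.09 0 0 0" --pt "0 0 -0.09 0 0 0" --pt "0 0 0 0 0 0"

```text
time_s: 8.15
tcp_pos: [0.4563, -0.014, 0.1891]
eef_rot: [-179.9, -0.4, 0.0]
contact_force: [-0.5, 0.2, -0.6]
gripper_width: 0.088
gripper_force: 0.0
```

Call:
carry_out --pt "0.081 0.058 0 0 0 0" --pt "0.081 0.058 0 0 0 0" --pt "0.081 0.058 0 0 0 0" --pt "0.081 0.058 0 0 0 0" --pt "0 0 0 0 0 0"

```text
time_s: 8.78
tcp_pos: [0.6174, -0.1325, 0.1829]
eef_rot: [180.0, 0.2, -0.2]
contact_force: [-0.2, -0.8, -0.7]
gripper_width: 0.0879
gripper_force: 0.0
```

Call:
carry_out --pt "0 0 0.09 0 0 0" --pt "0 0 0.08 0 0 0" --pt "0 0 0.06 0 0 0" --pt "0 0 0.045 0 0 0" --pt "0 0 0 0 0 0"

```text
time_s: 9.4
tcp_pos: [0.6139, -0.1303, 0.0458]
eef_rot: [180.0, 0.3, -0.0]
contact_force: [0.3, 0.2, -0.5]
gripper_width: 0.0877
gripper_force: 0.0
```

Call:
carry_out --pt "0 0 0 0 0 0" --pt "0 0 0 0 0 0" --pt "0 0 0 0 0 0" --pt "0 0 0 0 0 0" --pt "0 0 0 0 0 0" --hand 0

```text
time_s: 10.02
tcp_pos: [0.6166, -0.1308, 0.0491]
eef_rot: [180.0, -0.1, -0.0]
contact_force: [-0.5, -1.0, 6.0]
gripper_width: 0.0613
gripper_force: 20.0
```

Call:
carry_out --pt "0 0 -0.01 0 0 0" --pt "0 0 -0.02 0 0 0" --pt "0 0 -0.04 0 0 0" --pt "0 0 -0.03 0 0 0" --pt "0 0 0 0 0 0"

```text
time_s: 10.65
tcp_pos: [0.617, -0.1305, 0.0996]
eef_rot: [-180.0, -0.2, -0.0]
contact_force: [0.3, -0.4, -2.6]
gripper_width: 0.0617
gripper_force: 20.0
```

Call:
carry_out --pt "0.004 -0.03 0 0 0 0" --pt "0.008 -0.06 0 0 0 0" --pt "0.01 -0.09 0 0 0 0" --pt "0.01 -0.09 0 0 0 0" --pt "0.01 -0.09 0 0 0 0"

```text
time_s: 11.28
tcp_pos: [0.6367, 0.0514, 0.0971]
eef_rot: [180.0, 0.1, -0.0]
contact_force: [1.0, 0.9, -2.3]
gripper_width: 0.0613
gripper_force: 20.0
```

Call:
carry_out --pt "0.008 -0.09 0 0 0 0" --pt "0.006 -0.066 0 0 0 0" --pt "0.004 -0.04 0 0 0 0" --pt "0 0 0 0 0 0" --pt "0 0 0 0 0 0"

```text
time_s: 11.9
tcp_pos: [0.6458, 0.1468, 0.0976]
eef_rot: [180.0, 0.1, -0.0]
contact_force: [-0.3, 0.1, -2.1]
gripper_width: 0.0613
gripper_force: 20.0
```

Call:
carry_out --pt "0 0 0.03 0 0 0" --pt "0 0 0.03 0 0 0" --pt "0 0 0.02 0 0 0" --pt "0 0 0.01 0 0 0" --pt "0 0 0 0 0 0"

```text
time_s: 12.52
tcp_pos: [0.6461, 0.1472, 0.0525]
eef_rot: [180.0, 0.0, -0.0]
contact_force: [0.0, -0.2, -2.6]
gripper_width: 0.0613
gripper_force: 20.0
```

Call:
carry_out --pt "0 0 0.003 0 0 0" --pt "0 0 0 0 0 0"

```text
time_s: 12.78
tcp_pos: [0.6464, 0.1475, 0.0519]
eef_rot: [-180.0, -0.0, -0.0]
contact_force: [-1.1, -1.1, -3.1]
gripper_width: 0.0617
gripper_force: 20.0
```

Call:
carry_out --pt "0 0 0.003 0 0 0" --pt "0 0 0 0 0 0"

```text
time_s: 13.02
tcp_pos: [0.6462, 0.1474, 0.0501]
eef_rot: [-180.0, -0.0, -0.0]
contact_force: [0.1, -0.8, -2.9]
gripper_width: 0.0616
gripper_force: 20.0
```

Call:
carry_out --pt "0 0 0.002 0 0 0" --pt "0 0 0 0 0 0"

```text
time_s: 13.28
tcp_pos: [0.6463, 0.1474, 0.0492]
eef_rot: [-180.0, -0.0, -0.0]
contact_force: [-1.4, -0.2, -1.9]
gripper_width: 0.0612
gripper_force: 20.0
```

Call:
carry_out --pt "0 0 0.002 0 0 0" --pt "0 0 0 0 0 0"

```text
time_s: 13.52
tcp_pos: [0.6464, 0.1474, 0.0491]
eef_rot: [-180.0, -0.0, -0.0]
contact_force: [-2.8, -0.1, 4.9]
gripper_width: 0.0613
gripper_force: 20.0
```

The white pot is on the saucer floor (force up, z settled). I release it and go for the blue pot.

Call:
carry_out --pt "0 0 0 0 0 0" --pt "0 0 0 0 0 0" --pt "0 0 0 0 0 0" --pt "0 0 0 0 0 0" --pt "0 0 0 0 0 0" --hand 1

```text
time_s: 14.15
tcp_pos: [0.6462, 0.1474, 0.048]
eef_rot: [180.0, 0.0, -0.0]
contact_force: [-0.5, 0.4, 0.6]
gripper_width: 0.0876
gripper_force: 0.0
```

Call:
carry_out --pt "0 0 -0.03 0 0 0" --pt "0 0 -0.06 0 0 0" --pt "0 0 -0.09 0 0 0" --pt "0 0 -0.09 0 0 0" --pt "0 0 0 0 0 0"

```text
time_s: 14.78
tcp_pos: [0.6486, 0.1482, 0.1892]
eef_rot: [-179.8, -0.5, 0.0]
contact_force: [0.3, -0.1, -0.7]
gripper_width: 0.0874
gripper_force: 0.0
```

Call:
carry_out --pt "-0.05 0.1 0 0 0 0" --pt "-0.05 0.1 0 0 0 0" --pt "-0.05 0.1 0 0 0 0" --pt "-0.05 0.1 0 0 0 0" --pt "-0.05 0.1 0 0 0 0"

```text
time_s: 15.4
tcp_pos: [0.52, -0.104, 0.1836]
eef_rot: [-180.0, -0.0, -0.0]
contact_force: [-0.2, 0.1, 0.2]
gripper_width: 0.0873
gripper_force: 0.0
```

Call:
carry_out --pt "-0.05 0.1 0 0 0 0" --pt "-0.05 0.1 0 0 0 0" --pt "-0.05 0.1 0 0 0 0" --pt "0 0.014 0 0 0 0" --pt "0 0 0 0 0 0"

```text
time_s: 16.02
tcp_pos: [0.446, -0.26, 0.1834]
eef_rot: [180.0, -0.0, -0.1]
contact_force: [0.1, 1.2, 1.0]
gripper_width: 0.0877
gripper_force: 0.0
```

Call:
carry_out --pt "0 0 0.09 0 0 0" --pt "0 0 0.08 0 0 0" --pt "0 0 0.06 0 0 0" --pt "0 0 0.04 0 0 0" --pt "0 0 0 0 0 0"

```text
time_s: 16.65
tcp_pos: [0.4457, -0.2582, 0.0468]
eef_rot: [-180.0, 0.2, 0.1]
contact_force: [0.4, -1.0, 0.3]
gripper_width: 0.0872
gripper_force: 0.0
```

Call:
carry_out --pt "0 0 0 0 0 0" --pt "0 0 0 0 0 0" --pt "0 0 0 0 0 0" --pt "0 0 0 0 0 0" --pt "0 0 0 0 0 0" --hand 0

```text
time_s: 17.27
tcp_pos: [0.4466, -0.2598, 0.0489]
eef_rot: [180.0, -0.1, -0.0]
contact_force: [-0.7, 1.1, 6.6]
gripper_width: 0.0612
gripper_force: 20.0
```

Call:
carry_out --pt "0 0 -0.01 0 0 0" --pt "0 0 -0.02 0 0 0" --pt "0 0 -0.04 0 0 0" --pt "0 0 -0.03 0 0 0" --pt "0 0 0 0 0 0"

```text
time_s: 17.9
tcp_pos: [0.4469, -0.2597, 0.0994]
eef_rot: [180.0, -0.2, -0.0]
contact_force: [0.2, -0.2, -3.0]
gripper_width: 0.0614
gripper_force: 20.0
```

Call:
carry_out --pt "0.03 -0.022 0 0 0 0" --pt "0.06 -0.044 0 0 0 0" --pt "0.07 -0.052 0 0 0 0" --pt "0.07 -0.052 0 0 0 0" --pt "0.06 -0.044 0 0 0 0"

```text
time_s: 18.52
tcp_pos: [0.5925, -0.1508, 0.097]
eef_rot: [-180.0, 0.1, 0.0]
contact_force: [1.2, -0.9, -2.4]
gripper_width: 0.0615
gripper_force: 20.0
```

Call:
carry_out --pt "0.043 -0.031 0 0 0 0" --pt "0 0 0.03 0 0 0" --pt "0 0 0.03 0 0 0" --pt "0 0 0.02 0 0 0" --pt "0 0 0 0 0 0"

```text
time_s: 19.15
tcp_pos: [0.6114, -0.1375, 0.0568]
eef_rot: [180.0, 0.1, -0.1]
contact_force: [-0.2, 0.8, -2.8]
gripper_width: 0.0617
gripper_force: 20.0
```

Call:
carry_out --pt "0 0 0.006 0 0 0" --pt "0 0 0 0 0 0"

```text
time_s: 19.4
tcp_pos: [0.6127, -0.1373, 0.0554]
eef_rot: [-180.0, -0.0, -0.0]
contact_force: [-0.8, 0.0, -2.7]
gripper_width: 0.0619
gripper_force: 20.0
```

Target is about 0.0489.

Call:
carry_out --pt "0 0 0.005 0 0 0" --pt "0 0 0.003 0 0 0" --pt "0 0 0 0 0 0"

```text
time_s: 19.77
tcp_pos: [0.6125, -0.1371, 0.051]
eef_rot: [-180.0, 0.0, -0.0]
contact_force: [-0.1, -0.7, -1.6]
gripper_width: 0.0612
gripper_force: 20.0
```

Call:
carry_out --pt "0 0 0.003 0 0 0" --pt "0 0 0 0 0 0"

```text
time_s: 20.02
tcp_pos: [0.6125, -0.1371, 0.0494]
eef_rot: [180.0, 0.0, -0.0]
contact_force: [-0.0, 1.0, -2.4]
gripper_width: 0.0609
gripper_force: 20.0
```

Call:
carry_out --pt "0 0 0.002 0 0 0" --pt "0 0 0 0 0 0"

```text
time_s: 20.27
tcp_pos: [0.6127, -0.1371, 0.049]
eef_rot: [180.0, -0.0, -0.0]
contact_force: [-0.9, -0.2, 1.2]
gripper_width: 0.0615
gripper_force: 20.0
```

Call:
carry_out --pt "0 0 0 0 0 0" --pt "0 0 0 0 0 0" --pt "0 0 0 0 0 0" --pt "0 0 0 0 0 0" --pt "0 0 0 0 0 0" --hand 1

```text
time_s: 20.9
tcp_pos: [0.6126, -0.1371, 0.0485]
eef_rot: [180.0, -0.0, -0.0]
contact_force: [0.2, -0.3, -0.4]
gripper_width: 0.0875
gripper_force: 0.0
```

Call:
carry_out --pt "0 0 -0.03 0 0 0" --pt "0 0 -0.06 0 0 0" --pt "0 0 -0.09 0 0 0" --pt "0 0 -0.09 0 0 0" --pt "0 0 0 0 0 0"

```text
time_s: 21.52
tcp_pos: [0.6151, -0.1373, 0.1894]
eef_rot: [180.0, -0.5, 0.0]
contact_force: [-0.3, 0.6, -0.2]
gripper_width: 0.0874
gripper_force: 0.0
```

Call:
carry_out --pt "-0.08 -0.061 0 0 0 0" --pt "-0.08 -0.061 0 0 0 0" --pt "-0.08 -0.061 0 0 0 0" --pt "-0.077 -0.062 0 0 0 0" --pt "0 0 0 0 0 0"

```text
time_s: 22.15
tcp_pos: [0.4519, -0.0134, 0.1842]
eef_rot: [-179.9, -0.0, 0.1]
contact_force: [1.4, -0.2, 1.2]
gripper_width: 0.0875
gripper_force: 0.0
```

Call:
carry_out --pt "0 0 0.09 0 0 0" --pt "0 0 0.08 0 0 0" --pt "0 0 0.06 0 0 0" --pt "0 0 0.035 0 0 0" --pt "0 0 0 0 0 0"

```text
time_s: 22.78
tcp_pos: [0.4535, -0.0152, 0.05]
eef_rot: [179.9, 0.2, -0.1]
contact_force: [-0.2, -0.1, 0.3]
gripper_width: 0.0875
gripper_force: 0.0
```

Call:
carry_out --pt "0 0 0 0 0 0" --pt "0 0 0 0 0 0" --pt "0 0 0 0 0 0" --pt "0 0 0 0 0 0" --pt "0 0 0 0 0 0" --hand 0

```text
time_s: 23.4
tcp_pos: [0.4547, -0.0145, 0.0518]
eef_rot: [-180.0, -0.1, -0.0]
contact_force: [-0.7, -1.8, 7.0]
gripper_width: 0.0632
gripper_force: 20.0
```

Call:
carry_out --pt "0 0 -0.01 0 0 0" --pt "0 0 -0.02 0 0 0" --pt "0 0 -0.04 0 0 0" --pt "0 0 -0.03 0 0 0" --pt "0 0 0 0 0 0"

```text
time_s: 24.02
tcp_pos: [0.4549, -0.0142, 0.1023]
eef_rot: [-179.9, -0.1, -0.0]
contact_force: [-0.3, -1.1, -2.9]
gripper_width: 0.063
gripper_force: 20.0
```

Call:
carry_out --pt "-0.002 0.03 0 0 0 0" --pt "-0.002 0.06 0 0 0 0" --pt "-0.002 0.08 0 0 0 0" --pt "-0.002 0.09 0 0 0 0" --pt "-0.002 0.09 0 0 0 0"

```text
time_s: 24.65
tcp_pos: [0.448, -0.1914, 0.1003]
eef_rot: [-180.0, 0.1, -0.0]
contact_force: [1.0, -0.4, -2.4]
gripper_width: 0.0631
gripper_force: 20.0
```

Call:
carry_out --pt "-0.002 0.08 0 0 0 0" --pt "0 0.056 0 0 0 0" --pt "0 0 0.03 0 0 0" --pt "0 0 0.03 0 0 0" --pt "0 0 0 0 0 0"

```text
time_s: 25.28
tcp_pos: [0.4464, -0.2568, 0.0691]
eef_rot: [-179.9, 0.2, -0.0]
contact_force: [0.0, 0.5, -2.2]
gripper_width: 0.0629
gripper_force: 20.0
```

Call:
carry_out --pt "0 0 0.02 0 0 0" --pt "0 0 0.01 0 0 0" --pt "0 0 0.004 0 0 0" --pt "0 0 0 0 0 0"

```text
time_s: 25.78
tcp_pos: [0.4481, -0.2575, 0.0541]
eef_rot: [180.0, -0.0, -0.0]
contact_force: [0.5, -0.2, -2.9]
gripper_width: 0.0629
gripper_force: 20.0
```

Call:
carry_out --pt "0 0 0.004 0 0 0" --pt "0 0 0.003 0 0 0" --pt "0 0 0 0 0 0"

```text
time_s: 26.15
tcp_pos: [0.448, -0.2575, 0.0505]
eef_rot: [-180.0, 0.0, -0.0]
contact_force: [-0.5, 0.2, -2.5]
gripper_width: 0.063
gripper_force: 20.0
```

Call:
carry_out --pt "0 0 0.002 0 0 0" --pt "0 0 0 0 0 0"

```text
time_s: 26.4
tcp_pos: [0.448, -0.2575, 0.0495]
eef_rot: [-180.0, 0.0, -0.0]
contact_force: [0.5, 0.3, -2.5]
gripper_width: 0.0626
gripper_force: 20.0
```

Call:
carry_out --pt "0 0 0.003 0 0 0" --pt "0 0 0 0 0 0"

```text
time_s: 26.65
tcp_pos: [0.4482, -0.2576, 0.0488]
eef_rot: [180.0, -0.0, -0.0]
contact_force: [-2.7, 1.6, 6.4]
gripper_width: 0.0631
gripper_force: 20.0
```

Contact. I release the pot, retreat upward and to the side, then check.

Call:
carry_out --pt "0 0 0 0 0 0" --pt "0 0 0 0 0 0" --pt "0 0 0 0 0 0" --pt "0 0 0 0 0 0" --pt "0 0 0 0 0 0" --hand 1

```text
time_s: 27.28
tcp_pos: [0.4481, -0.2576, 0.048]
eef_rot: [180.0, 0.0, -0.0]
contact_force: [-0.2, 0.2, 0.5]
gripper_width: 0.0877
gripper_force: 0.0
```

Call:
carry_out --pt "0 0 -0.03 0 0 0" --pt "0 0 -0.06 0 0 0" --pt "0 0 -0.09 0 0 0" --pt "0 0 -0.1 0 0 0" --pt "0 0 -0.1 0 0 0"

```text
time_s: 27.9
tcp_pos: [0.4477, -0.2575, 0.241]
eef_rot: [180.0, -0.1, -0.0]
contact_force: [0.7, 0.2, -0.4]
gripper_width: 0.0878
gripper_force: 0.0
```

Call:
carry_out --pt "0 -0.1 0 0 0 0" --pt "0 -0.1 0 0 0 0" --pt "0 -0.1 0 0 0 0" --pt "0 -0.1 0 0 0 0" --pt "0 -0.1 0 0 0 0"

```text
time_s: 28.52
tcp_pos: [0.4478, -0.0061, 0.2394]
eef_rot: [-180.0, -0.1, -0.0]
contact_force: [1.6, -0.2, 0.1]
gripper_width: 0.0875
gripper_force: 0.0
```

```bash
python3 - <<'E'
from h import *
for n in("top","scene"): cv2.imwrite(f"pics/{n}1.png",r.capture(n)[:,:,::-1])
print(r.get_state()["tcp_pos"])
E
```

```text
[ 0.44827016 -0.00413046  0.23944916]
```

View pics/top1.png

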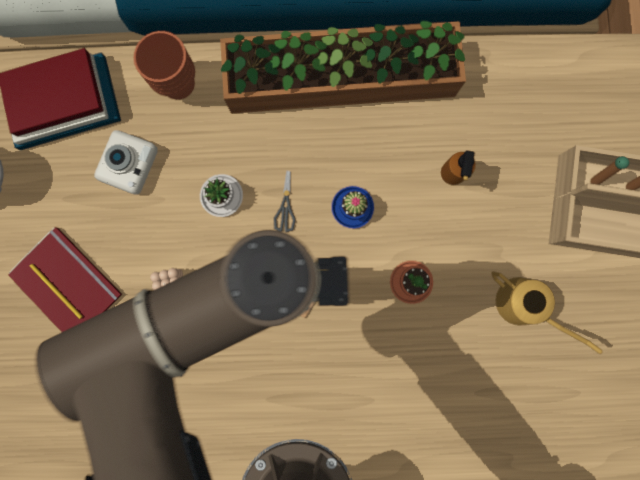

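View pics/scene1.png

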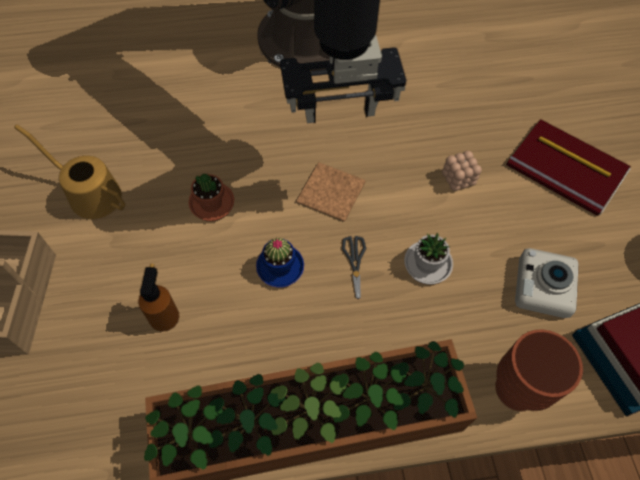

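Both views show each pot upright and central in its own saucer: white at (221,195), blue at (353,207) and terracotta at (412,282) in the top view. The candle and mister haven't moved.

Call:
carry_out --pt "0 0 0 0 0 0" --pt "0 0 0 0 0 0" --pt "0 0 0 0 0 0"

```text
time_s: 29.0
tcp_pos: [0.4481, -0.0085, 0.2382]
eef_rot: [180.0, -0.0, -0.1]
contact_force: [-0.2, 0.1, 0.4]
gripper_width: 0.0877
gripper_force: 0.0
```

```bash
python3 -c "
from plant import r
print(r.close_job())"
```

```text
the job is handed in; nothing more can be done
None
```

The job is handed in at about 29 s: the final pictures show all three pots upright in their own-colour saucers (terracotta went via the cork mat) and the candle and mister where they were, but no verdict came back.

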